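# Line up and clamp two well plates on the lab shaker

### The arm

A 7-joint arm with a two-finger parallel gripper is mounted at the origin on the work surface. World frame = base frame: x ahead of the robot, y to its left, z up, the work surface at z = 0. Lengths are in m, angles in rad, forces in N, time in s.
With the tool pointing down it reaches from about 0.4 to 0.85 m from the base axis. Payload 10.4 kg.
Tool frame: the origin (TCP) lies on the centre line of the jaws, within the pads' length; the fingertips stand 11 mm ahead of it and the grasp point (between the pads) lies 8 mm behind it (manip.finger_overhang is the distance from the TCP to the fingertips, in m); z points along the fingers, y is the line along which they close (so a half turn about z gives the same grasp; the last joint's range is limited). The gripper opens to 85 mm and grips with 20 to 120 N. Pads are 22 mm wide; open, the fingers measure 114 mm over their backs; the gripper's body (76 mm by 85 mm) begins 54 mm behind the grasp point. The pads swing forward as they close: fully open they stand 13 mm farther back than shut.
Start: joints at [-1.213, 0.332, -0.065, 1.46, 0.022, 1.35, -0.088], TCP at [0.232, 0.58, 0.242] pointing down, gripper open.
Joint ranges: [-2.6, 2.6], [-0.5, 2.12], [-1.47, 1.34], [0.16, 2.42], [-1.27, 4.41], [0.06, 2.06], [-2.6, 2.6]. Speed limits (rad/s): [2.22, 2.22, 2.79, 2.79, 3.14, 3.14, 3.14].

### API

Orientations are given as a unit quaternion [x, y, z, w].
In Python, from workcell import manip, imaging, workorder gives the robot as it stands.
- The arm moves only by the tool jog_arm, never from a script. Its argument "deltas" is a list of rows, each an object with "gripper": the opening, from 0 (shut) to 1 (fully open); "offset": the shift along the tool's x, y, z in m, a list of three; "rotation": the turn, a rotation vector about the tool's x, y, z in degrees, a list of three. In form: [{"gripper": gripper, "offset": [tx, ty, tz], "rotation": [ax, ay, az]}, ...]. A call has 1 to 20 rows; each row shifts and turns the commanded pose from where the row before left it, along the tool's axes as they then stand; what a row does not reach is not made up. A row lasts 1/10 s, in which the tool goes at most 50 mm and 8.59 degrees, less where a joint would pass 70% of its speed; a pose out of reach is approached as far as the arm can. A call with a gripper value outside its range is refused whole. The fingers move at their own pace and stop on an object; "newtons" is the grip in N (left out, the last holds). Time passes only in rows, so rows that do not move let the fingers close. It gives the time, the measured TCP pose, the force, the opening and the grip force at its end, in the units of the state.
- manip.get_obs(): the state, without advancing time (a new reading comes with each control period).
- imaging.camera(name): name is "scene" or "top"; returns the picture (420x560x3 uint8, blue, green, red); there is no depth.
- imaging.camera_model(name): a dict with "camera_matrix" (3x3 intrinsics, pixels), "world_to_cam" (4x4, takes a point from world to camera coordinates). Camera axes: x right, y up, looking along -z (the intrinsics and any distortion apply to the point x, -y, -z); pixel columns grow to the right and rows downward; lengths in m; the calibration is good to about 2 mm. A picture is of the moment at which its call begins. camera_model takes no time and is no camera call.
- workorder.hand_in(): hands the job in; it is judged then, once.
The state is a dict: "clock": time; "joint_pos": joint angles; "joint_velocities": joint speeds; "tau": joint torques, N m; "position": TCP position; "ee_rot": TCP orientation; "ft_force": force on the tool from outside, world axes, zero at the start; "torque": the same for the moment, N m; "grip_width": opening from 0.0 (shut) to 1.0 (fully open); "grasp_force": force on a finger pad.
Only numpy, scipy, OpenCV 4.12 (cv2) and the standard library are available. Lean on these libraries where they do the work, as an engineer would, in place of code of your own. Each camera call takes 0.05 s, during which the arm holds its last target. There are 200 camera calls.

### The job

Two well plates stand crooked and loose on the deck of the lab shaker. Push them gently along the deck, without picking them up, and push the sliding clamp bar up to them, so that both plates end up side by side and flush against the low ledge along the back of the deck, held without play between the clamp bar and the fixed bar at the left end. Leave the other things on the bench where they stand.

Things in the scene. Friction and masses are not known exactly. Their poses are not given: they have to be found in the camera images.
- shaker: Platform shaker, fixed to the bench: white housing, on it a level black-matted deck 270 x 370 mm (its x by y), 95 mm above the origin. Origin: centre of its underside, on the bench; x to the back (away from the robot), y to the left, z up. A plate home against the ledge has its centre at shaker x = 49 mm; with both home and clamped the centres are at y = 122 and 36 mm (either one left).
- ledge (a point): Point on the deck's surface (95 mm above the bench) at the foot of the back ledge's front face, shaker x = 113, y = 0 mm. The ledge is 12 mm high, its face is square to shaker x and runs from shaker y = -147 to 165 mm.
- end_bar (a point): Point on the deck's surface at the inner face of the fixed end bar at the left end, shaker x = 0, y = 165 mm. The bar spans the deck (x = -116 to 116 mm) and is 24 mm high; its face is square to shaker y.
- front_rod (a point): Middle of the front guide rod, 10 mm thick, along shaker y at x = -125 mm, 20 mm above the deck. Its twin runs behind the ledge at x = 125. Posts 18 x 14 mm, 30 mm high, stand at the deck's four corners (x = -125 and 125, y = -176 and 176). The right end of the deck (y = -185) is open between the posts.
- low_plate: Flat white well plate with a clear lid, 128 mm (its x) x 86 mm (its y), 20 mm high, 0.08 to 0.17 kg, loose on the deck. It starts with its x roughly to the back, turned up to about 12 degrees. Origin: centre of its underside; z up.
- deep_plate: Deep white well block with square wells, 128 mm (its x) x 86 mm (its y), 44 mm high, 0.18 to 0.36 kg, loose on the deck (sliding it takes up to about 5 N, the low plate about half of that), turned up to about 12 degrees. Origin: centre of its underside; z up.
- clamp_bar (a joint): How far (m) the clamp bar has slid left (shaker +y) along the two rods; its inner face is at shaker y = -130 mm + this. 0: right end; 0.123: clamping both plates; starts at 0 to 0.03. It slides with about 4 N of friction and stays where it is left. Pushed on against the plates, it takes them along to the left.
- bar_push (a point): Middle of the clamp bar's outer (right, shaker -y) face, 13 mm above the deck. The bar is aluminium, 208 mm long (along shaker x), 16 mm thick, from 2 to 24 mm above the deck; at each end a black carrier (30 x 24 mm, top 31 mm above the deck) rides on the rod.
- media_bottle: Bystander: bottle with a blue cap, 68 mm across, 135 mm high, right of the shaker. Origin: centre of its underside (as for all bystanders).
- wash_bottle: Bystander: white wash bottle with a bent spout, 60 mm across, 158 mm high, right of the shaker.
- tube_rack: Bystander: white rack 70 x 110 mm with capped tubes, 91 mm high, left of the shaker.
- dish_stack: Bystander: stack of three dishes, 92 mm across, 45 mm high.
- slide_box: Bystander: grey slide box 96 x 89 mm, 36 mm high.
- beaker: Bystander: glass beaker 68 mm across, 85 mm high.
- timer: Bystander: white timer 30 x 62 mm, 55 mm high.
There are look-alikes about, which are no part of the job. Leave any purple or yellow look-alike of the deep_plate alone.

How it is judged:
At the end, for the whole second after the job is handed in: Both plates stand flat on the deck, still, within 3.5 mm of touching the back ledge and square to it within 2 degrees (0.035 rad), side by side between the fixed end bar and the clamp bar, which has closed on them to within 3 mm of play in all (clamp_bar between 0.120 and 0.1255) (x of low_plate in the frame of shaker between 0.0455 and 0.0525 m and y of low_plate in the frame of shaker between 0.025 and 0.133 m and z of low_plate in the frame of shaker between 0.091 and 0.099 m and angle between the x axis of each of low_plate, deep_plate and the x axis of shaker, either way round below 0.035 rad and angle between each of low_plate, deep_plate's own z axis and vertical below 0.05 rad and linear speed of each of low_plate, deep_plate below 0.01 m/s and x of deep_plate in the frame of shaker between 0.0455 and 0.0525 m and y of deep_plate in the frame of shaker between 0.025 and 0.133 m and z of deep_plate in the frame of shaker between 0.091 and 0.099 m and value of joint clamp_bar between 0.12 and 0.1255 m).
It fails at once if the low plate is lifted off the deck or tipped (z of low_plate in the frame of shaker above 0.105 m or angle between low_plate's own z axis and vertical above 0.15 rad).
It fails at once if the low plate is knocked along or jerked (faster than 0.35 m/s) (linear speed of low_plate above 0.35 m/s).
It fails at once if the deep plate is lifted off the deck or tipped (z of deep_plate in the frame of shaker above 0.105 m or angle between deep_plate's own z axis and vertical above 0.15 rad).
It fails at once if the deep plate is knocked along or jerked (faster than 0.35 m/s) (linear speed of deep_plate above 0.35 m/s).
It fails at once if another thing on the bench is shifted by more than 30 mm or knocked over (distance of any of media_bottle, wash_bottle, tube_rack, dish_stack, slide_box, beaker, timer from where it was at the start of the episode above 0.03 m or angle between any of media_bottle, wash_bottle, tube_rack, dish_stack, slide_box, beaker, timer's own z axis and vertical above 0.5 rad).
It also fails if it takes over 58 s, if anything falls off the work surface, if the arm or the gripper's body presses on something with over 40 N, if the wrist force passes 120 N, or if a joint passes its speed limit or range.

## Working session

There is one attempt and no reset: what is moved stays moved. The work goes in short steps, Python scripts to look and compute and a tool call to move; the robot and the scene stay as the last step left them, time stands still between calls to the robot, and variables do not carry over. Pictures are saved under pics/ and viewed, at most 10 in all, crops included, and the job is handed in when it is done.

Besides the shell and the picture viewer there is one more tool, called as name([rows], argument=value, ...), one row to a line, values as JSON. jog_arm: Moves the arm, as the interface text tells. Its arguments: {"type":"object","properties":{"deltas":{"type":"array","items":{"type":"object","properties":{"gripper":{"type":"number"},"offset":{"type":"array","items":{"type":"number"}},"rotation":{"type":"array","items":{"type":"number"}}}}},"newtons":{"type":"number"}},"required":["deltas"]}

```bash
mkdir -p pics
python3 - <<'E'
from workcell import manip, imaging
import cv2,numpy as np
for n in("scene","top"):
    cv2.imwrite(f"pics/{n}0.png",imaging.camera(n)); m=imaging.camera_model(n)
    print(n,np.array(m["camera_matrix"]).round(1).tolist(),np.array(m["world_to_cam"]).round(3).tolist(),[k for k in m])
o=manip.get_obs();print(o["clock"],o["position"],o["ee_rot"],o["grip_width"])
E
```

```text
scene [[482.3, 0.0, 272.4], [0.0, 482.3, 207.7], [0.0, 0.0, 1.0]] [[-0.124, 0.992, 0.016, 0.032], [-0.676, -0.096, 0.731, 0.275], [0.727, 0.08, 0.682, -1.925], [0.0, 0.0, 0.0, 1.0]] ['camera_matrix', 'world_to_cam']
top [[500.1, 0.0, 277.9], [0.0, 500.1, 208.3], [0.0, 0.0, 1.0]] [[0.024, -1.0, 0.01, 0.036], [0.997, 0.025, 0.075, -0.502], [-0.075, 0.008, 0.997, -1.768], [0.0, 0.0, 0.0, 1.0]] ['camera_matrix', 'world_to_cam']
0.1 [0.23217803 0.57994088 0.24160579] [ 1.89247386e-01  9.81929238e-01 -6.22504274e-04 -1.00718619e-04] 1.0025168437614442
```

View pics/scene0.png

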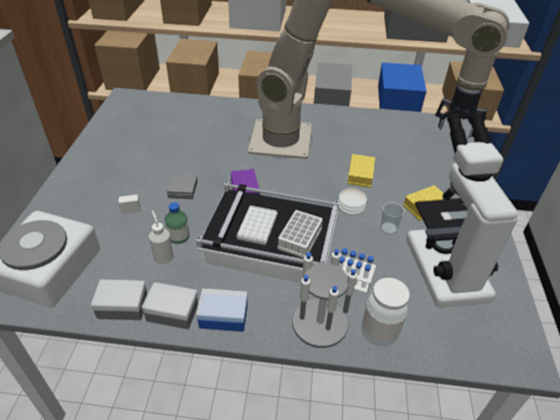

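View pics/top0.png

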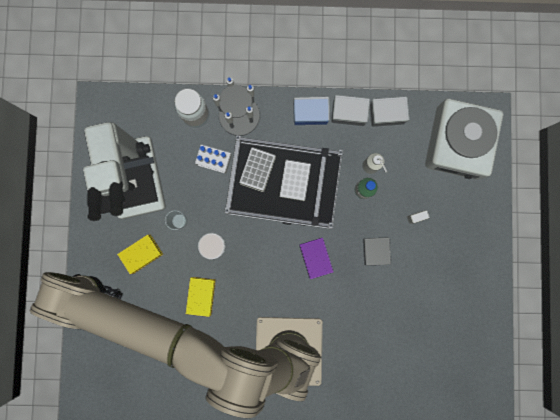

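The two white plates on the shaker deck are the targets: the deep block at top (257,170) and the low plate at (295,180). The clamp bar is at (321,185). The purple (316,258) and yellow (139,254), (200,297) look-alikes are off the shaker and don't match. I'll confirm this in an enlarged crop.

Run:
```python
import cv2
i=cv2.imread("pics/top0.png")[130:232,218:350]
cv2.imwrite("pics/crop0.png",cv2.resize(i,None,fx=5.8,fy=5.8,interpolation=cv2.INTER_CUBIC))
```

```text
(no output)
```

View pics/crop0.png

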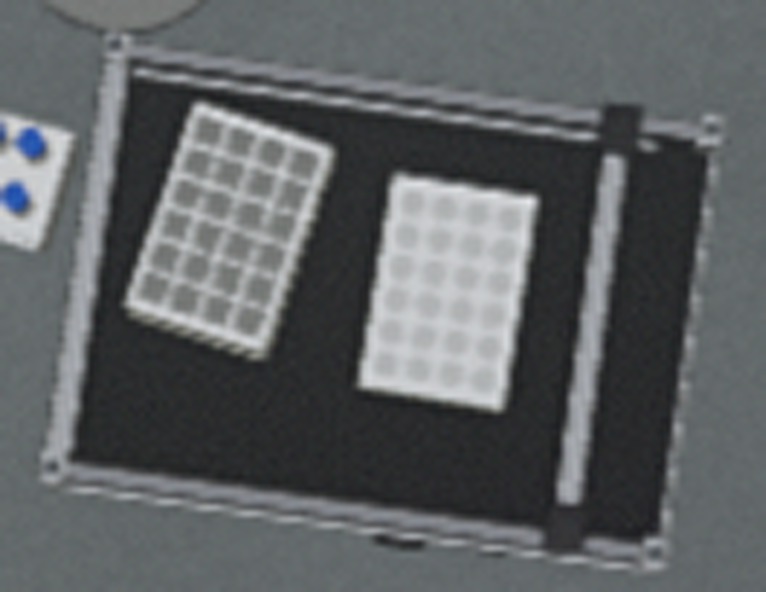

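The crop confirms it. The deep block has square wells, with top corners at (197,103), (335,150), (262,347), (128,303). The low plate's are at (393,173), (540,195), (502,411), (358,388). The post tops are at (117,43), (710,129), (54,467), (654,551).

```bash
cat > h.py <<'E'
import numpy as np, json
from scipy.spatial.transform import Rotation as R
from workcell import imaging
def world(px,z,cam="top"):
    m=imaging.camera_model(cam);K=np.array(m["camera_matrix"]);T=np.array(m["world_to_cam"])
    p=np.c_[np.atleast_2d(px),np.ones(len(np.atleast_2d(px)))]
    d=(np.linalg.inv(K)@p.T).T*[1,-1,-1]; d=d@T[:3,:3]; c=-T[:3,:3].T@T[:3,3]
    return (c+d*((z-c[2])/d[:,2])[:,None])[:,:2]
def crop(px,x0,y0,s): return (np.array(px,float)+.5)/s-.5+[x0,y0]
def fit(model,w):
    a=model-model.mean(0);b=w-w.mean(0)
    th=np.arctan2((a[:,0]*b[:,1]-a[:,1]*b[:,0]).sum(),(a*b).sum())
    r=np.array([[np.cos(th),-np.sin(th)],[np.sin(th),np.cos(th)]])
    o=w.mean(0)-r@model.mean(0); return o,th,np.abs(w-(model@r.T+o)).max()
def toS(w,o,th):
    r=np.array([[np.cos(th),-np.sin(th)],[np.sin(th),np.cos(th)]]); return (w-o)@r
def toW(s,o,th):
    r=np.array([[np.cos(th),-np.sin(th)],[np.sin(th),np.cos(th)]]); return np.array(s)@r.T+o
PL=np.array([[64,43],[64,-43],[-64,-43],[-64,43]])/1000.
E
python3 - <<'E'
from h import *
C=lambda p:crop(p,218,130,5.8)
w=world(C([(117,43),(710,129),(654,551),(54,467)]),.125)
o,th,e=fit(np.array([[125,176],[125,-176],[-125,-176],[-125,176]])/1000,w)
print("shaker",o,th,e); json.dump([*o,th],open("s.json","w"))
for n,p,z in(("deep",[(197,103),(335,150),(262,347),(128,303)],.139),("low",[(393,173),(540,195),(502,411),(358,388)],.115)):
    s=toS(world(C(p),z),o,th); q,t,e=fit(PL,s); print(n,q,t,np.degrees(t),e); print(s.round(3).tolist())
s=toS(world(C([(603,155),(562,500)]),.119),o,th);print("bar",s)
print(toW([[-.08,-.2],[-.04,.1],[-.04,-.1]],o,th))
E
```

```text
shaker [0.58669593 0.03111899] -0.11687356027619293 0.0009631673412406616
deep [0.02640126 0.09344731] -0.19267389130883814 -11.039400794358778 0.003755510803695815
[[0.094, 0.123], [0.079, 0.04], [-0.041, 0.065], [-0.027, 0.145]]
low [ 0.00950603 -0.03695415] -0.02345960159502338 -1.344136160453214 0.001111152387877512
[[0.074, 0.005], [0.074, -0.082], [-0.056, -0.078], [-0.054, 0.007]]
bar [[ 0.10159179 -0.1155745 ]
 [-0.10255441 -0.11907732]]
[[ 0.48392015 -0.15818801]
 [ 0.55862957  0.1351011 ]
 [ 0.53530804 -0.06353451]]
```

jog_arm([
  {"gripper": 0.6, "offset": [0, 0, 0], "rotation": [0, 0, -7.55]},
  {"gripper": 0.6, "offset": [0, 0, 0], "rotation": [0, 0, -7.55]},
  {"gripper": 0.6, "offset": [-0.0207, -0.0256, 0], "rotation": [0, 0, 0]},
  {"gripper": 0.6, "offset": [-0.0207, -0.0256, 0], "rotation": [0, 0, 0]},
  {"gripper": 0.6, "offset": [-0.0207, -0.0256, 0], "rotation": [0, 0, 0]},
  {"gripper": 0.6, "offset": [-0.0207, -0.0256, 0], "rotation": [0, 0, 0]},
  {"gripper": 0.6, "offset": [-0.0207, -0.0256, 0], "rotation": [0, 0, 0]},
  {"gripper": 0.6, "offset": [-0.0207, -0.0256, 0], "rotation": [0, 0, 0]},
  {"gripper": 0.6, "offset": [-0.0207, -0.0256, 0], "rotation": [0, 0, 0]},
  {"gripper": 0.6, "offset": [-0.0207, -0.0256, 0], "rotation": [0, 0, 0]},
  {"gripper": 0.6, "offset": [-0.0207, -0.0256, 0], "rotation": [0, 0, 0]},
  {"gripper": 0.6, "offset": [-0.0207, -0.0256, 0], "rotation": [0, 0, 0]},
  {"gripper": 0.6, "offset": [-0.0207, -0.0256, 0], "rotation": [0, 0, 0]},
  {"gripper": 0.6, "offset": [-0.0207, -0.0256, 0], "rotation": [0, 0, 0]},
  {"gripper": 0.6, "offset": [-0.0207, -0.0256, 0], "rotation": [0, 0, 0]},
  {"gripper": 0.6, "offset": [-0.0207, -0.0256, 0], "rotation": [0, 0, 0]},
  {"gripper": 0.6, "offset": [-0.0207, -0.0256, 0], "rotation": [0, 0, 0]},
  {"gripper": 0.6, "offset": [-0.0207, -0.0256, 0], "rotation": [0, 0, 0]},
  {"gripper": 0.6, "offset": [0, 0, 0], "rotation": [0, 0, 0]},
  {"gripper": 0.6, "offset": [0, 0, 0], "rotation": [0, 0, 0]},
])

```text
clock: 2.1
position: [0.5132, 0.1342, 0.2419]
ee_rot: [0.059, 0.998, -0.0, -0.0]
ft_force: [-1.1, 1.6, -1.1]
grip_width: 0.6
grasp_force: 0.0
```

```bash
cat > st.py <<'E'
from h import *
from workcell import manip
def st():
    s=json.load(open("s.json"));ob=manip.get_obs();o=np.array(s[:2])
    e=R.from_quat(ob["ee_rot"]).as_matrix()
    print("t",round(ob["clock"],2),"S",toS(np.array(ob["position"][:2]),o,s[2]).round(4),"z",round(ob["position"][2],4),"yaw y-axis err deg",round(np.degrees(np.arctan2(e[1,1],e[0,1])-np.pi/2-s[2]),2),"tilt",e[:2,2].round(4),"F",np.round(ob["ft_force"],1),"w",round(ob["grip_width"],3))
st()
E
python3 st.py; python3 -c "
from workcell import manip;print(manip.finger_overhang)"
```

```text
t 2.1 S [-0.085   0.0938] z 0.2419 yaw y-axis err deg -0.11 tilt [-0.0008 -0.0001] F [-1.1  1.6 -1.1] w 0.6
0.011
```

jog_arm([
  {"gripper": 0.6, "offset": [0, 0, 0.035], "rotation": [0, 0, 0]},
  {"gripper": 0.6, "offset": [0, 0, 0.035], "rotation": [0, 0, 0]},
  {"gripper": 0.6, "offset": [0, 0, 0.03], "rotation": [0, 0, 0]},
  {"gripper": 0.6, "offset": [0, 0, 0.02], "rotation": [0, 0, 0]},
  {"gripper": 0.6, "offset": [0, 0, 0.008], "rotation": [0, 0, 0]},
  {"gripper": 0.6, "offset": [0, 0, 0.006], "rotation": [0, 0, 0]},
  {"gripper": 0.6, "offset": [0, 0, 0], "rotation": [0, 0, 0]},
])

```text
clock: 2.8
position: [0.5132, 0.1353, 0.1084]
ee_rot: [0.058, 0.998, 0.0, -0.0]
ft_force: [-0.6, -1.1, 0.0]
grip_width: 0.6
grasp_force: 0.0
```

```bash
python3 st.py
python3 - <<'E'
import cv2,numpy as np
from workcell import imaging
a=imaging.camera("top")[130:232,218:350]; b=imaging.camera("scene")[170:290,190:350]
f=lambda i,s:cv2.resize(i,s,interpolation=cv2.INTER_CUBIC)
cv2.imwrite("pics/c1.png",np.hstack([f(a,(396,306)),f(b,(400,306))]))
E
```

```text
t 2.8 S [-0.0851  0.0949] z 0.1084 yaw y-axis err deg 0.02 tilt [-0.      0.0002] F [-0.6 -1.1  0. ] w 0.6
```

View pics/c1.png

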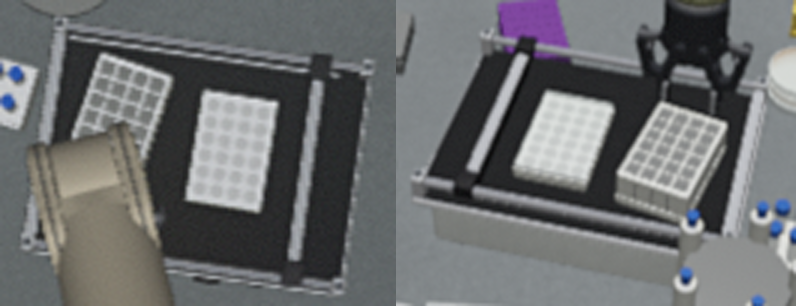

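The left half is the top view: the arm covers the front of the deep plate, and neither plate has moved. In the right half the fingers stand on the deck inside the front rod, at about (690,95), in front of the deep plate. Next I push it back.

jog_arm([
  {"gripper": 0.6, "offset": [-0.01, 0, 0], "rotation": [0, 0, 0]},
  {"gripper": 0.6, "offset": [-0.008, 0, 0], "rotation": [0, 0, 0]},
  {"gripper": 0.6, "offset": [-0.005, 0, 0], "rotation": [0, 0, 0]},
  {"gripper": 0.6, "offset": [-0.004, 0, 0], "rotation": [0, 0, 0]},
  {"gripper": 0.6, "offset": [-0.004, 0, 0], "rotation": [0, 0, 0]},
  {"gripper": 0.6, "offset": [-0.004, 0, 0], "rotation": [0, 0, 0]},
  {"gripper": 0.6, "offset": [-0.004, 0, 0], "rotation": [0, 0, 0]},
  {"gripper": 0.6, "offset": [-0.004, 0, 0], "rotation": [0, 0, 0]},
  {"gripper": 0.6, "offset": [-0.004, 0, 0], "rotation": [0, 0, 0]},
  {"gripper": 0.6, "offset": [-0.004, 0, 0], "rotation": [0, 0, 0]},
  {"gripper": 0.6, "offset": [-0.004, 0, 0], "rotation": [0, 0, 0]},
])

```text
clock: 4.0
position: [0.5667, 0.1279, 0.1079]
ee_rot: [0.059, 0.998, -0.0, -0.002]
ft_force: [-20.8, -1.5, 11.7]
grip_width: 0.601
grasp_force: 10.2
```

jog_arm([
  {"gripper": 0.6, "offset": [-0.002, 0, 0], "rotation": [0, 0, 0]},
  {"gripper": 0.6, "offset": [-0.001, 0, 0], "rotation": [0, 0, 0]},
])

```text
clock: 4.2
position: [0.5669, 0.1277, 0.1076]
ee_rot: [0.059, 0.998, -0.001, -0.005]
ft_force: [-27.0, -1.7, 18.3]
grip_width: 0.603
grasp_force: 13.4
```

jog_arm([
  {"gripper": 0.6, "offset": [-0.001, 0, 0], "rotation": [0, 0, 0]},
  {"gripper": 0.6, "offset": [-0.001, 0, 0], "rotation": [0, 0, 0]},
])

```text
clock: 4.4
position: [0.5672, 0.1274, 0.1076]
ee_rot: [0.059, 0.998, -0.001, -0.007]
ft_force: [-37.3, -2.8, 26.0]
grip_width: 0.599
grasp_force: 18.3
```

```bash
python3 st.py
```

```text
t 4.4 S [-0.0306  0.0934] z 0.1076 yaw y-axis err deg -0.06 tilt [-0.0135 -0.001 ] F [-37.3  -2.8  26. ] w 0.599
```

jog_arm([
  {"gripper": 0.6, "offset": [0.004, 0, -0.001], "rotation": [0, 0, 0]},
  {"gripper": 0.6, "offset": [0.015, 0, -0.002], "rotation": [0, 0, 0]},
  {"gripper": 0.6, "offset": [0.02, 0, 0], "rotation": [0, 0, 0]},
  {"gripper": 0.6, "offset": [0.021, 0, 0], "rotation": [0, 0, 0]},
  {"gripper": 0.6, "offset": [0, -0.022, 0], "rotation": [0, 0, 0]},
  {"gripper": 0.6, "offset": [0, -0.022, 0], "rotation": [0, 0, 0]},
  {"gripper": 0.6, "offset": [0, -0.022, 0], "rotation": [0, 0, 0]},
  {"gripper": 0.6, "offset": [0, -0.022, 0], "rotation": [0, 0, 0]},
  {"gripper": 0.6, "offset": [0, -0.022, 0], "rotation": [0, 0, 0]},
  {"gripper": 0.6, "offset": [0, -0.022, 0], "rotation": [0, 0, 0]},
  {"gripper": 0.6, "offset": [0, 0, 0], "rotation": [0, 0, 0]},
])

```text
clock: 5.5
position: [0.498, 0.0004, 0.1116]
ee_rot: [0.061, 0.998, -0.0, 0.0]
ft_force: [-0.5, 0.7, -0.7]
grip_width: 0.597
grasp_force: 0.0
```

```bash
python3 st.py
python3 - <<'E'
import cv2,numpy as np
from workcell import imaging
a=imaging.camera("top")[130:232,218:350]
cv2.imwrite("pics/c2.png",cv2.resize(a,None,fx=5.8,fy=5.8,interpolation=cv2.INTER_CUBIC))
E
```

```text
t 5.5 S [-0.0845 -0.0408] z 0.1116 yaw y-axis err deg -0.27 tilt [ 0.0009 -0.0007] F [-0.5  0.7 -0.7] w 0.597
```

View pics/c2.png

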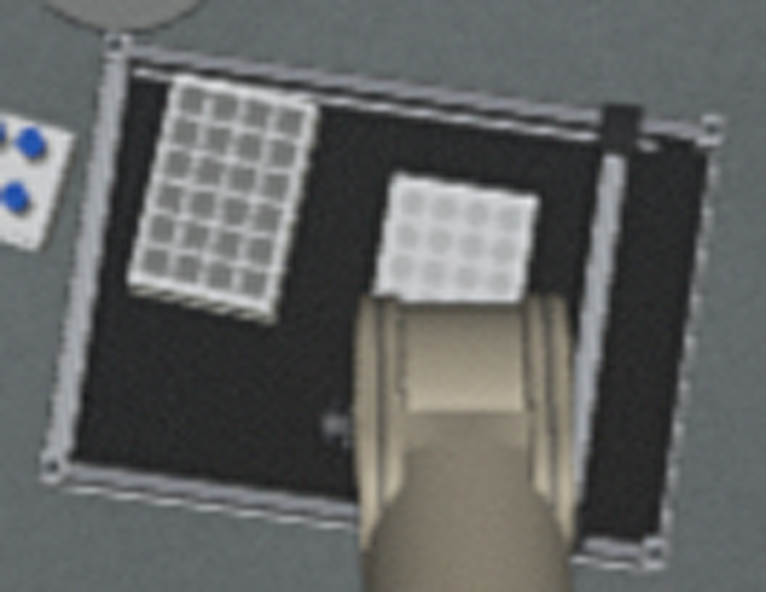

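The deep plate is now square against the ledge, with top corners at (178,77), (318,103), (275,312), (130,282). The tool stands in front of the low plate, so I push that one next.

jog_arm([
  {"gripper": 0.6, "offset": [-0.005, 0.002, 0.002], "rotation": [0, 0, 0.25]},
  {"gripper": 0.6, "offset": [-0.005, 0.002, 0], "rotation": [0, 0, 0]},
  {"gripper": 0.6, "offset": [-0.004, 0, 0], "rotation": [0, 0, 0]},
  {"gripper": 0.6, "offset": [-0.004, 0, 0], "rotation": [0, 0, 0]},
  {"gripper": 0.6, "offset": [-0.004, 0, 0], "rotation": [0, 0, 0]},
  {"gripper": 0.6, "offset": [-0.004, 0, 0], "rotation": [0, 0, 0]},
  {"gripper": 0.6, "offset": [-0.004, 0, 0], "rotation": [0, 0, 0]},
  {"gripper": 0.6, "offset": [-0.004, 0, 0], "rotation": [0, 0, 0]},
  {"gripper": 0.6, "offset": [-0.004, 0, 0], "rotation": [0, 0, 0]},
  {"gripper": 0.6, "offset": [-0.004, 0, 0], "rotation": [0, 0, 0]},
  {"gripper": 0.6, "offset": [-0.004, 0, 0], "rotation": [0, 0, 0]},
  {"gripper": 0.6, "offset": [-0.004, 0, 0], "rotation": [0, 0, 0]},
])

```text
clock: 6.75
position: [0.5483, 0.0015, 0.1093]
ee_rot: [0.061, 0.998, 0.0, -0.0]
ft_force: [-1.0, -0.4, -0.7]
grip_width: 0.6
grasp_force: 0.3
```

jog_arm([
  {"gripper": 0.6, "offset": [-0.002, 0, 0], "rotation": [0, 0, 0]},
  {"gripper": 0.6, "offset": [-0.002, 0, 0], "rotation": [0, 0, 0]},
])

```text
clock: 6.95
position: [0.552, 0.0011, 0.1093]
ee_rot: [0.061, 0.998, 0.0, -0.0]
ft_force: [-0.8, 0.2, 0.4]
grip_width: 0.6
grasp_force: 0.6
```

```bash
python3 st.py
```

```text
t 6.95 S [-0.0309 -0.0339] z 0.1093 yaw y-axis err deg -0.27 tilt [-0.0002  0.0001] F [-0.8  0.2  0.4] w 0.6
```

jog_arm([
  {"gripper": 0.6, "offset": [-0.002, 0, 0], "rotation": [0, 0, 0]},
  {"gripper": 0.6, "offset": [-0.001, 0, 0], "rotation": [0, 0, 0]},
])

```text
clock: 7.15
position: [0.5551, 0.0007, 0.1093]
ee_rot: [0.061, 0.998, 0.0, 0.0]
ft_force: [-1.9, 0.3, 0.1]
grip_width: 0.602
grasp_force: 0.5
```

jog_arm([
  {"gripper": 0.6, "offset": [-0.001, 0, 0], "rotation": [0, 0, 0]},
  {"gripper": 0.6, "offset": [-0.001, 0, 0], "rotation": [0, 0, 0]},
])

```text
clock: 7.35
position: [0.5568, 0.0005, 0.1093]
ee_rot: [0.061, 0.998, 0.0, -0.0]
ft_force: [-5.7, 0.0, 2.1]
grip_width: 0.6
grasp_force: 2.6
```

```bash
python3 st.py
```

```text
t 7.35 S [-0.0261 -0.0339] z 0.1093 yaw y-axis err deg -0.27 tilt [-0.0003  0.0001] F [-5.7  0.   2.1] w 0.6
```

jog_arm([
  {"gripper": 0.6, "offset": [-0.001, 0, 0], "rotation": [0, 0, 0]},
  {"gripper": 0.6, "offset": [-0.001, 0, 0], "rotation": [0, 0, 0]},
])

```text
clock: 7.55
position: [0.557, 0.0004, 0.1091]
ee_rot: [0.061, 0.998, 0.0, -0.002]
ft_force: [-16.2, 1.6, 11.4]
grip_width: 0.6
grasp_force: 7.8
```

```bash
python3 st.py
python3 - <<'E'
from h import *
o0,o1,th=json.load(open("s.json"));o=np.array([o0,o1])
s=toS(world(crop([(178,77),(318,103),(275,312),(130,282)],218,130,5.8),.139),o,th);print(fit(PL,s),s)
s=toS(world(crop([(393,173),(540,195)],218,130,5.8),.115),o,th);print(s)
E
```

```text
t 7.55 S [-0.0259 -0.0339] z 0.1091 yaw y-axis err deg -0.27 tilt [-0.0045  0.0006] F [-16.2   1.6  11.4] w 0.6
(array([0.04458746, 0.09915568]), np.float64(-0.06509683520533116), np.float64(0.0032400480379863317)) [[ 0.10800904  0.13604373]
 [ 0.10444658  0.05357249]
 [-0.01975665  0.06090204]
 [-0.01434913  0.14610445]]
[[ 0.07425912  0.00483436]
 [ 0.0735909  -0.08240147]]
```

jog_arm([
  {"gripper": 0.6, "offset": [0.005, 0, 0], "rotation": [0, 0, 0]},
  {"gripper": 0.6, "offset": [0.015, 0, 0], "rotation": [0, 0, 0]},
  {"gripper": 0, "offset": [0, 0, -0.03], "rotation": [0, 0, 0]},
  {"gripper": 0, "offset": [0, 0, -0.04], "rotation": [0, 0, 0]},
  {"gripper": 0, "offset": [-0.01, -0.026, -0.02], "rotation": [0, 0, 0]},
  {"gripper": 0, "offset": [-0.01, -0.026, 0], "rotation": [0, 0, 0]},
  {"gripper": 0, "offset": [-0.01, -0.026, 0], "rotation": [0, 0, 0]},
  {"gripper": 0, "offset": [-0.01, -0.026, 0], "rotation": [0, 0, 0]},
  {"gripper": 0, "offset": [-0.004, -0.027, 0], "rotation": [0, 0, 0]},
  {"gripper": 0, "offset": [0, 0, 0.03], "rotation": [0, 0, 0]},
  {"gripper": 0, "offset": [0, 0, 0], "rotation": [0, 0, 0]},
])

```text
clock: 8.65
position: [0.5651, -0.1332, 0.1663]
ee_rot: [0.062, 0.998, -0.0, -0.002]
ft_force: [0.1, 0.8, -0.2]
grip_width: -0.0
grasp_force: 0.0
```

```bash
python3 st.py
python3 - <<'E'
import cv2,numpy as np
from workcell import imaging
a=imaging.camera("top")[130:232,218:350]; b=imaging.camera("scene")[170:290,150:310]
f=lambda i,s:cv2.resize(i,s,interpolation=cv2.INTER_CUBIC)
cv2.imwrite("pics/c3.png",np.hstack([f(a,(396,306)),f(b,(400,306))]))
E
```

```text
t 8.65 S [-0.0023 -0.1657] z 0.1663 yaw y-axis err deg -0.36 tilt [-0.0044  0.0002] F [ 0.1  0.8 -0.2] w -0.0
```

View pics/c3.png

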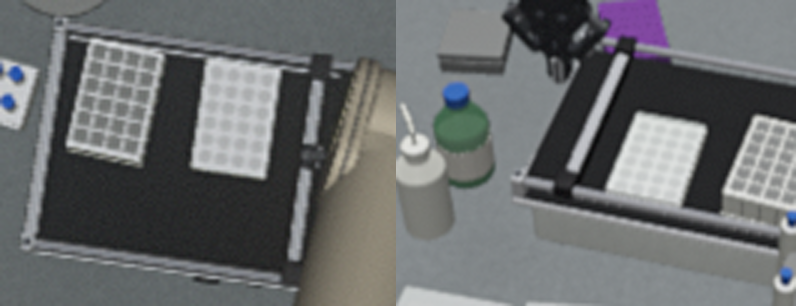

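The left half shows the shut gripper at about (312,155), just right of the clamp bar. The deep plate at (115,100) and low plate at (237,115) are both near the ledge. The right half shows the fingertips at (560,75), clear of the bottles. I go down and push the bar.

jog_arm([
  {"gripper": 0, "offset": [0, 0, 0.03], "rotation": [0, 0, 0]},
  {"gripper": 0, "offset": [0, 0, 0.015], "rotation": [0, 0, 0]},
  {"gripper": 0, "offset": [0, 0, 0.007], "rotation": [0, 0, 0]},
  {"gripper": 0, "offset": [0, 0, 0], "rotation": [0, 0, 0]},
  {"gripper": 0, "offset": [0, 0.005, 0], "rotation": [0, 0, 0]},
  {"gripper": 0, "offset": [0, 0.005, 0], "rotation": [0, 0, 0]},
  {"gripper": 0, "offset": [0, 0.005, 0], "rotation": [0, 0, 0]},
])

```text
clock: 9.45
position: [0.5692, -0.1172, 0.1181]
ee_rot: [0.061, 0.998, 0.0, 0.001]
ft_force: [-0.2, -0.2, 0.5]
grip_width: 0.003
grasp_force: 0.0
```

jog_arm([
  {"gripper": 0, "offset": [0, 0.005, 0], "rotation": [0, 0, 0]},
  {"gripper": 0, "offset": [0, 0.005, 0], "rotation": [0, 0, 0]},
  {"gripper": 0, "offset": [0, 0.005, 0], "rotation": [0, 0, 0]},
  {"gripper": 0, "offset": [0, 0.005, 0], "rotation": [0, 0, 0]},
])

```text
clock: 9.85
position: [0.5711, -0.0986, 0.1175]
ee_rot: [0.061, 0.998, -0.0, 0.0]
ft_force: [-1.2, -4.0, 2.3]
grip_width: -0.001
grasp_force: 2.2
```

```bash
python3 st.py
```

```text
t 9.85 S [-0.0004 -0.1306] z 0.1175 yaw y-axis err deg -0.33 tilt [ 0.0003 -0.0009] F [-1.2 -4.   2.3] w -0.001
```

jog_arm([
  {"gripper": 0, "offset": [0, 0.005, 0.001], "rotation": [0, 0, 0]},
  {"gripper": 0, "offset": [0, 0.005, 0.001], "rotation": [0, 0, 0]},
  {"gripper": 0, "offset": [0, 0.005, 0], "rotation": [0, 0, 0]},
  {"gripper": 0, "offset": [0, 0.005, 0], "rotation": [0, 0, 0]},
  {"gripper": 0, "offset": [0, 0.005, 0], "rotation": [0, 0, 0]},
  {"gripper": 0, "offset": [0, 0.005, 0], "rotation": [0, 0, 0]},
  {"gripper": 0, "offset": [0, 0.005, 0], "rotation": [0, 0, 0]},
  {"gripper": 0, "offset": [0, 0.005, 0], "rotation": [0, 0, 0]},
  {"gripper": 0, "offset": [0, 0.005, 0], "rotation": [0, 0, 0]},
])

```text
clock: 10.75
position: [0.5766, -0.0532, 0.1153]
ee_rot: [0.061, 0.998, -0.0, 0.0]
ft_force: [0.0, -6.0, 3.7]
grip_width: -0.002
grasp_force: 2.7
```

jog_arm([
  {"gripper": 0, "offset": [0, 0.005, 0], "rotation": [0, 0, 0]},
  {"gripper": 0, "offset": [0, 0.005, 0], "rotation": [0, 0, 0]},
  {"gripper": 0, "offset": [0, 0.005, 0], "rotation": [0, 0, 0]},
  {"gripper": 0, "offset": [0, 0.005, 0], "rotation": [0, 0, 0]},
  {"gripper": 0, "offset": [0, 0.004, 0], "rotation": [0, 0, 0]},
])

```text
clock: 11.25
position: [0.5794, -0.0293, 0.1153]
ee_rot: [0.061, 0.998, -0.0, -0.0]
ft_force: [0.1, -7.2, 2.6]
grip_width: 0.0
grasp_force: 3.1
```

```bash
python3 st.py
python3 - <<'E'
import cv2,numpy as np
from workcell import imaging
b=imaging.camera("scene")[180:285,190:350]
cv2.imwrite("pics/c4.png",cv2.resize(b,None,fx=5,fy=5,interpolation=cv2.INTER_CUBIC))
E
```

```text
t 11.25 S [-0.0002 -0.0609] z 0.1153 yaw y-axis err deg -0.28 tilt [-0.0002 -0.0002] F [ 0.1 -7.2  2.6] w 0.0
```

View pics/c4.png

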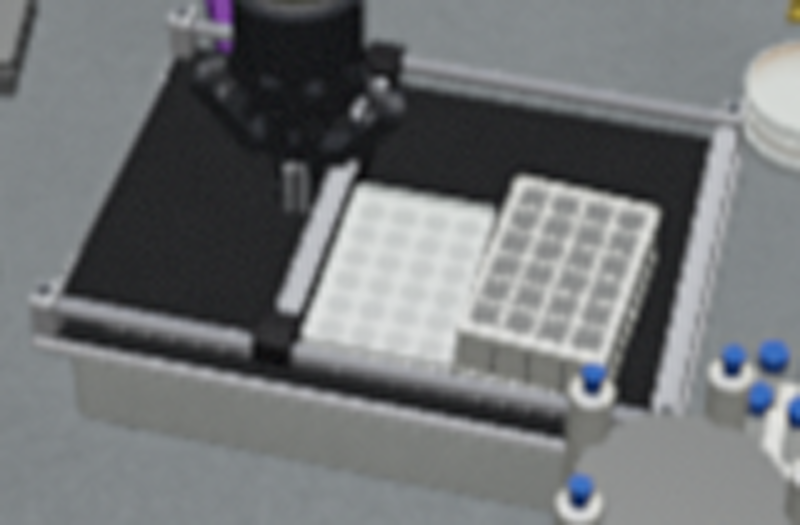

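The view from behind shows the low plate (400,270) now touching the bar and the deep plate (560,280), with about 20 mm left to the end bar. I go on to just short of clamping.

jog_arm([
  {"gripper": 0, "offset": [0, 0.004, 0], "rotation": [0, 0, 0]},
  {"gripper": 0, "offset": [0, 0.004, 0], "rotation": [0, 0, 0]},
  {"gripper": 0, "offset": [0, 0.004, 0], "rotation": [0, 0, 0]},
])

```text
clock: 11.6
position: [0.5807, -0.018, 0.1153]
ee_rot: [0.061, 0.998, -0.0, -0.0]
ft_force: [-0.3, -6.2, 4.4]
grip_width: 0.003
grasp_force: 3.5
```

jog_arm([
  {"gripper": 0, "offset": [0, 0.003, 0], "rotation": [0, 0, 0]},
  {"gripper": 0, "offset": [0, 0.002, 0], "rotation": [0, 0, 0]},
])

```text
clock: 11.8
position: [0.5813, -0.0129, 0.1153]
ee_rot: [0.061, 0.998, -0.0, -0.0]
ft_force: [-0.5, -6.7, 4.0]
grip_width: -0.001
grasp_force: 3.2
```

```bash
python3 st.py
python3 - <<'E'
import cv2,numpy as np
from workcell import imaging
b=imaging.camera("scene")[180:285,190:350]; a=imaging.camera("top")[130:232,218:350]
f=lambda i,s:cv2.resize(i,s,interpolation=cv2.INTER_CUBIC)
cv2.imwrite("pics/c5.png",np.hstack([f(a,(396,306)),f(b,(404,306))]))
E
```

```text
t 11.8 S [-0.0002 -0.0443] z 0.1153 yaw y-axis err deg -0.29 tilt [-0.0004 -0.0005] F [-0.5 -6.7  4. ] w -0.001
```

View pics/c5.png

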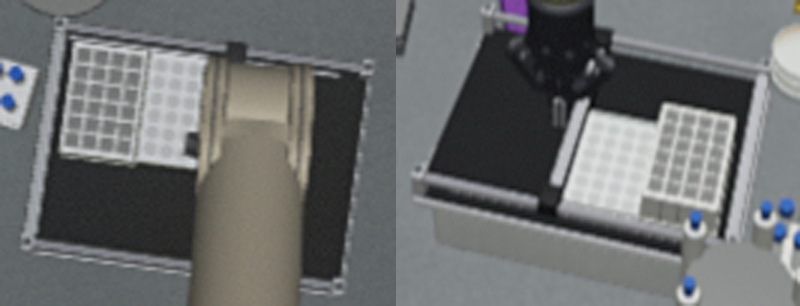

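The top view shows both plates side by side: deep (103,100), low (170,110), bar carrier (237,50). There are only a few mm left to the end bar, so I seat each plate against the ledge before the final clamp.

jog_arm([
  {"gripper": 0, "offset": [0, -0.01, 0], "rotation": [0, 0, 0.3]},
  {"gripper": 0.6, "offset": [0, 0, -0.045], "rotation": [0, 0, 0]},
  {"gripper": 0.6, "offset": [0, 0, -0.045], "rotation": [0, 0, 0]},
  {"gripper": 0.6, "offset": [0.0125, 0.028, 0], "rotation": [0, 0, 0]},
  {"gripper": 0.6, "offset": [0.0125, 0.028, 0], "rotation": [0, 0, 0]},
  {"gripper": 0.6, "offset": [0.0125, 0.028, 0], "rotation": [0, 0, 0]},
  {"gripper": 0.6, "offset": [0.0125, 0.028, 0], "rotation": [0, 0, 0]},
  {"gripper": 0.6, "offset": [0.0125, 0.028, 0], "rotation": [0, 0, 0]},
  {"gripper": 0.6, "offset": [0.0125, 0.028, 0], "rotation": [0, 0, 0]},
  {"gripper": 0.6, "offset": [0, 0, 0.04], "rotation": [0, 0, 0]},
  {"gripper": 0.6, "offset": [0, 0, 0.035], "rotation": [0, 0, 0]},
  {"gripper": 0.6, "offset": [0, 0, 0.015], "rotation": [0, 0, 0]},
  {"gripper": 0.6, "offset": [0, 0, 0.005], "rotation": [0, 0, 0]},
  {"gripper": 0.6, "offset": [0, 0, 0], "rotation": [0, 0, 0]},
])

```text
clock: 13.3
position: [0.5267, 0.1536, 0.1099]
ee_rot: [0.063, 0.998, -0.0, -0.001]
ft_force: [-1.1, -0.1, 0.2]
grip_width: 0.602
grasp_force: 0.0
```

```bash
python3 st.py
```

```text
t 13.3 S [-0.0739  0.1147] z 0.1099 yaw y-axis err deg -0.57 tilt [-0.0013 -0.    ] F [-1.1 -0.1  0.2] w 0.602
```

jog_arm([
  {"gripper": 0.6, "offset": [-0.015, 0, 0], "rotation": [0, 0, -0.6]},
  {"gripper": 0.6, "offset": [-0.012, 0, 0], "rotation": [0, 0, 0]},
  {"gripper": 0.6, "offset": [-0.006, 0, 0], "rotation": [0, 0, 0]},
  {"gripper": 0.6, "offset": [-0.004, 0, 0], "rotation": [0, 0, 0]},
  {"gripper": 0.6, "offset": [-0.004, 0, 0], "rotation": [0, 0, 0]},
  {"gripper": 0.6, "offset": [-0.003, 0, 0], "rotation": [0, 0, 0]},
  {"gripper": 0.6, "offset": [-0.002, 0, 0], "rotation": [0, 0, 0]},
])

```text
clock: 14.0
position: [0.5725, 0.1485, 0.1103]
ee_rot: [0.058, 0.998, 0.0, -0.0]
ft_force: [-3.3, 1.4, 1.3]
grip_width: 0.599
grasp_force: 1.6
```

jog_arm([
  {"gripper": 0.6, "offset": [-0.001, 0, 0], "rotation": [0, 0, 0]},
  {"gripper": 0.6, "offset": [-0.001, 0, 0], "rotation": [0, 0, 0]},
])

```text
clock: 14.2
position: [0.5746, 0.1481, 0.1103]
ee_rot: [0.058, 0.998, 0.0, -0.0]
ft_force: [-1.8, -0.1, 2.0]
grip_width: 0.597
grasp_force: 1.6
```

```bash
python3 st.py
```

```text
t 14.2 S [-0.0256  0.1148] z 0.1103 yaw y-axis err deg 0.04 tilt [-0.0003  0.0003] F [-1.8 -0.1  2. ] w 0.597
```

jog_arm([
  {"gripper": 0.6, "offset": [-0.001, 0, 0], "rotation": [0, 0, 0]},
  {"gripper": 0.6, "offset": [-0.001, 0, 0], "rotation": [0, 0, 0]},
])

```text
clock: 14.4
position: [0.5751, 0.1484, 0.1102]
ee_rot: [0.058, 0.998, 0.0, -0.002]
ft_force: [-14.3, 1.3, 9.9]
grip_width: 0.604
grasp_force: 7.9
```

jog_arm([
  {"gripper": 0.6, "offset": [-0.001, 0, 0], "rotation": [0, 0, 0]},
])

```text
clock: 14.5
position: [0.5752, 0.1485, 0.1102]
ee_rot: [0.057, 0.998, 0.0, -0.003]
ft_force: [-20.3, 1.0, 14.4]
grip_width: 0.603
grasp_force: 11.2
```

```bash
python3 st.py
```

```text
t 14.5 S [-0.0251  0.1153] z 0.1102 yaw y-axis err deg 0.11 tilt [-0.0056  0.0007] F [-20.3   1.   14.4] w 0.603
```

jog_arm([
  {"gripper": 0.6, "offset": [0.008, 0, 0], "rotation": [0, 0, 0]},
  {"gripper": 0.6, "offset": [0.02, 0, 0], "rotation": [0, 0, 0]},
  {"gripper": 0.6, "offset": [0, -0.022, 0], "rotation": [0, 0, 0]},
  {"gripper": 0.6, "offset": [0, -0.022, 0], "rotation": [0, 0, 0]},
  {"gripper": 0.6, "offset": [0, -0.022, 0], "rotation": [0, 0, 0]},
  {"gripper": 0.6, "offset": [0, -0.02, 0.001], "rotation": [0, 0, 0]},
  {"gripper": 0.6, "offset": [-0.01, 0, 0], "rotation": [0, 0, 0]},
  {"gripper": 0.6, "offset": [-0.006, 0, 0], "rotation": [0, 0, 0]},
  {"gripper": 0.6, "offset": [-0.004, 0, 0], "rotation": [0, 0, 0]},
  {"gripper": 0.6, "offset": [-0.003, 0, 0], "rotation": [0, 0, 0]},
  {"gripper": 0.6, "offset": [-0.002, 0, 0], "rotation": [0, 0, 0]},
  {"gripper": 0.6, "offset": [0, 0, 0], "rotation": [0, 0, 0]},
])

```text
clock: 15.7
position: [0.5641, 0.0635, 0.109]
ee_rot: [0.058, 0.998, 0.0, -0.001]
ft_force: [-4.0, 1.4, 2.6]
grip_width: 0.601
grasp_force: 2.1
```

```bash
python3 st.py
```

```text
t 15.7 S [-0.0262  0.0295] z 0.109 yaw y-axis err deg 0.1 tilt [-0.002   0.0005] F [-4.   1.4  2.6] w 0.601
```

jog_arm([
  {"gripper": 0.6, "offset": [-0.001, 0, 0], "rotation": [0, 0, 0]},
  {"gripper": 0.6, "offset": [-0.001, 0, 0], "rotation": [0, 0, 0]},
])

```text
clock: 15.9
position: [0.5644, 0.0635, 0.1089]
ee_rot: [0.057, 0.998, 0.0, -0.003]
ft_force: [-16.1, 3.4, 11.8]
grip_width: 0.597
grasp_force: 8.5
```

jog_arm([
  {"gripper": 0.6, "offset": [-0.001, 0, 0], "rotation": [0, 0, 0]},
])

```text
clock: 16.0
position: [0.5645, 0.0635, 0.1088]
ee_rot: [0.057, 0.998, 0.0, -0.004]
ft_force: [-22.4, 3.0, 16.0]
grip_width: 0.596
grasp_force: 11.1
```

```bash
python3 st.py
```

```text
t 16.0 S [-0.0258  0.0295] z 0.1088 yaw y-axis err deg 0.12 tilt [-0.0076  0.0011] F [-22.4   3.   16. ] w 0.596
```

jog_arm([
  {"gripper": 0.6, "offset": [0.008, 0, 0], "rotation": [0, 0, 0]},
  {"gripper": 0.6, "offset": [0.012, 0, -0.01], "rotation": [0, 0, 0]},
  {"gripper": 0, "offset": [0, 0, -0.04], "rotation": [0, 0, 0]},
  {"gripper": 0, "offset": [0, 0, -0.04], "rotation": [0, 0, 0]},
  {"gripper": 0, "offset": [-0.011, -0.022, 0], "rotation": [0, 0, 0]},
  {"gripper": 0, "offset": [-0.011, -0.023, 0], "rotation": [0, 0, 0]},
  {"gripper": 0, "offset": [-0.011, -0.023, 0], "rotation": [0, 0, 0]},
  {"gripper": 0, "offset": [-0.01, -0.023, 0], "rotation": [0, 0, 0]},
  {"gripper": 0, "offset": [0, 0, 0], "rotation": [0, 0, 0]},
  {"gripper": 0, "offset": [0, 0, 0], "rotation": [0, 0, 0]},
])

```text
clock: 17.0
position: [0.5801, -0.0311, 0.1992]
ee_rot: [0.059, 0.998, 0.0, 0.0]
ft_force: [0.5, 0.7, 0.2]
grip_width: 0.001
grasp_force: 0.0
```

```bash
python3 st.py
```

```text
t 17.0 S [ 0.0007 -0.0625] z 0.1992 yaw y-axis err deg -0.02 tilt [ 0.0003 -0.    ] F [0.5 0.7 0.2] w 0.001
```

jog_arm([
  {"gripper": 0, "offset": [0, 0, 0.04], "rotation": [0, 0, 0]},
  {"gripper": 0, "offset": [0, 0, 0.03], "rotation": [0, 0, 0]},
  {"gripper": 0, "offset": [0, 0, 0.014], "rotation": [0, 0, 0]},
  {"gripper": 0, "offset": [0, 0, 0], "rotation": [0, 0, 0]},
  {"gripper": 0, "offset": [0, 0.007, 0], "rotation": [0, 0, 0]},
  {"gripper": 0, "offset": [0, 0.006, 0], "rotation": [0, 0, 0]},
  {"gripper": 0, "offset": [0, 0.003, 0], "rotation": [0, 0, 0]},
  {"gripper": 0, "offset": [0, 0.002, 0], "rotation": [0, 0, 0]},
  {"gripper": 0, "offset": [0, 0.002, 0], "rotation": [0, 0, 0]},
])

```text
clock: 17.9
position: [0.583, -0.0122, 0.1163]
ee_rot: [0.059, 0.998, -0.0, 0.001]
ft_force: [0.0, -6.8, 5.1]
grip_width: -0.004
grasp_force: 3.3
```

jog_arm([
  {"gripper": 0, "offset": [0, 0.001, 0], "rotation": [0, 0, 0]},
  {"gripper": 0, "offset": [0, 0.001, 0], "rotation": [0, 0, 0]},
])

```text
clock: 18.1
position: [0.5831, -0.0109, 0.1162]
ee_rot: [0.059, 0.998, -0.001, 0.001]
ft_force: [-1.1, -6.0, 5.4]
grip_width: -0.004
grasp_force: 3.3
```

jog_arm([
  {"gripper": 0, "offset": [0, 0.001, 0], "rotation": [0, 0, 0]},
  {"gripper": 0, "offset": [0, 0.001, 0], "rotation": [0, 0, 0]},
])

```text
clock: 18.3
position: [0.5833, -0.009, 0.1162]
ee_rot: [0.059, 0.998, -0.001, 0.001]
ft_force: [-0.9, -7.2, 6.0]
grip_width: -0.001
grasp_force: 3.4
```

```bash
python3 st.py
```

```text
t 18.3 S [ 0.0013 -0.0402] z 0.1162 yaw y-axis err deg -0.08 tilt [ 0.0014 -0.0015] F [-0.9 -7.2  6. ] w -0.001
```

jog_arm([
  {"gripper": 0, "offset": [0, 0.001, 0], "rotation": [0, 0, 0]},
  {"gripper": 0, "offset": [0, 0.001, 0], "rotation": [0, 0, 0]},
])

```text
clock: 18.5
position: [0.5836, -0.007, 0.1162]
ee_rot: [0.059, 0.998, -0.001, 0.001]
ft_force: [-0.5, -6.2, 5.4]
grip_width: -0.001
grasp_force: 3.4
```

jog_arm([
  {"gripper": 0, "offset": [0, 0.001, 0], "rotation": [0, 0, 0]},
  {"gripper": 0, "offset": [0, 0.001, 0], "rotation": [0, 0, 0]},
])

```text
clock: 18.7
position: [0.5838, -0.005, 0.1162]
ee_rot: [0.059, 0.998, -0.001, 0.001]
ft_force: [-1.4, -5.9, 5.1]
grip_width: 0.004
grasp_force: 3.4
```

jog_arm([
  {"gripper": 0, "offset": [0, 0.001, 0], "rotation": [0, 0, 0]},
  {"gripper": 0, "offset": [0, 0.001, 0], "rotation": [0, 0, 0]},
])

```text
clock: 18.9
position: [0.5839, -0.0042, 0.1162]
ee_rot: [0.06, 0.998, -0.001, 0.001]
ft_force: [-1.4, -12.2, 7.3]
grip_width: 0.001
grasp_force: 6.1
```

jog_arm([
  {"gripper": 0, "offset": [0, 0.001, 0], "rotation": [0, 0, 0]},
  {"gripper": 0, "offset": [0, 0.001, 0], "rotation": [0, 0, 0]},
  {"gripper": 0, "offset": [0, 0.001, 0], "rotation": [0, 0, 0]},
])

```text
clock: 19.2
position: [0.5839, -0.0039, 0.1162]
ee_rot: [0.061, 0.998, -0.003, 0.0]
ft_force: [-2.7, -19.4, 8.1]
grip_width: -0.001
grasp_force: 9.9
```

```bash
python3 st.py
```

```text
t 19.2 S [ 0.0013 -0.0351] z 0.1162 yaw y-axis err deg -0.25 tilt [ 0.0005 -0.0055] F [ -2.7 -19.4   8.1] w -0.001
```

Stalled at 19 N, so it's closed. I'll retreat clear and look.

jog_arm([
  {"gripper": 0, "offset": [0, -0.004, 0], "rotation": [0, 0, 0]},
  {"gripper": 0, "offset": [0, -0.01, 0], "rotation": [0, 0, 0]},
  {"gripper": 0, "offset": [0, -0.005, -0.04], "rotation": [0, 0, 0]},
  {"gripper": 0, "offset": [0, 0, -0.045], "rotation": [0, 0, 0]},
  {"gripper": 0, "offset": [0.03, -0.02, 0], "rotation": [0, 0, 0]},
  {"gripper": 0, "offset": [0.03, -0.02, 0], "rotation": [0, 0, 0]},
  {"gripper": 0, "offset": [0.03, -0.02, 0], "rotation": [0, 0, 0]},
  {"gripper": 0, "offset": [0.03, -0.02, 0], "rotation": [0, 0, 0]},
  {"gripper": 0, "offset": [0.03, -0.02, 0], "rotation": [0, 0, 0]},
])

```text
clock: 20.1
position: [0.4196, -0.0993, 0.2001]
ee_rot: [0.058, 0.998, 0.0, -0.0]
ft_force: [-0.3, -1.1, -0.0]
grip_width: 0.003
grasp_force: 0.0
```

```bash
python3 st.py
python3 - <<'E'
import cv2,numpy as np
from workcell import imaging
a=imaging.camera("top")[130:232,218:350]
cv2.imwrite("pics/c6.png",cv2.resize(a,None,fx=5.8,fy=5.8,interpolation=cv2.INTER_CUBIC))
E
```

```text
t 20.1 S [-0.1507 -0.149 ] z 0.2001 yaw y-axis err deg 0.07 tilt [0.     0.0008] F [-0.3 -1.1 -0. ] w 0.003
```

View pics/c6.png

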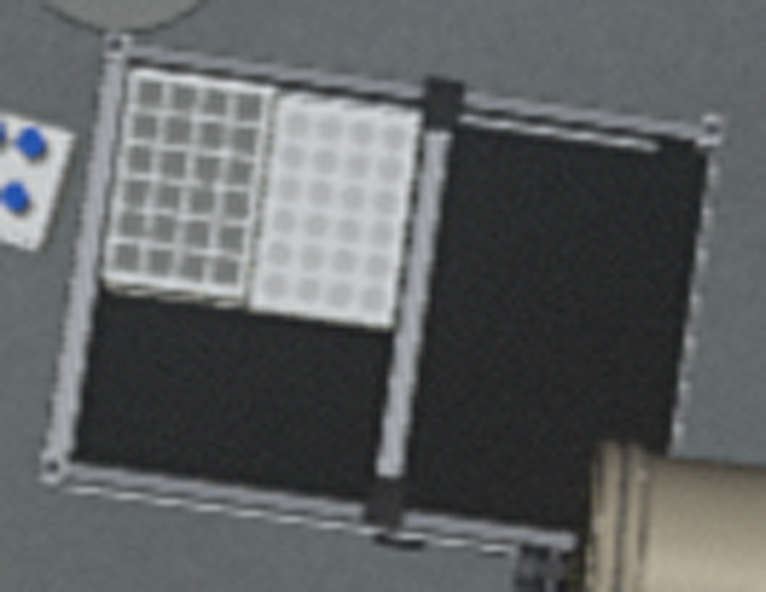

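Both plates stand side by side at the ledge: deep top corners (132,67), (276,87), (246,303), (105,285), low (278,92), (424,112), (392,328), (248,308). The bar's inner edge runs from (427,132) to (378,476). I'll check this with numbers.

Run:
```python
from h import *
a,b,th=json.load(open("s.json"));o=np.array([a,b]);C=lambda p:crop(p,218,130,5.8)
for p,z in(([(132,67),(276,87),(246,303),(105,285)],.139),([(278,92),(424,112),(392,328),(248,308)],.115)):
    s=toS(world(C(p),z),o,th);print(fit(PL,s),s.round(4).tolist())
print(toS(world(C([(427,132),(378,476)]),.119),o,th))
```

```text
(array([0.04631027, 0.12013985]), np.float64(0.013414159960739979), np.float64(0.002173324550448469)) [[0.11, 0.1633], [0.1103, 0.079], [-0.017, 0.0782], [-0.0181, 0.1601]]
(array([0.04795648, 0.03516182]), np.float64(0.001133152726480691), np.float64(0.0007223815189065508)) [[0.1123, 0.0785], [0.1127, -0.0082], [-0.0165, -0.0073], [-0.0167, 0.0777]]
[[ 0.10043197 -0.01152095]
 [-0.10378262 -0.01128448]]
```

Everything agrees within the roughly 2 mm measuring error. There's time left, so I verify ledge contact by a gentle touch against the known home reading (TCP x ≈ -25.5 mm).

jog_arm([
  {"gripper": 0.6, "offset": [-0.01, 0.03, 0], "rotation": [0, 0, 0]},
  {"gripper": 0.6, "offset": [-0.01, 0.03, 0], "rotation": [0, 0, 0]},
  {"gripper": 0.6, "offset": [-0.01, 0.03, 0], "rotation": [0, 0, 0]},
  {"gripper": 0.6, "offset": [-0.01, 0.03, 0], "rotation": [0, 0, 0]},
  {"gripper": 0.6, "offset": [-0.01, 0.03, 0], "rotation": [0, 0, 0]},
  {"gripper": 0.6, "offset": [-0.01, 0.03, 0], "rotation": [0, 0, 0]},
  {"gripper": 0.6, "offset": [-0.01, 0.03, 0], "rotation": [0, 0, 0]},
  {"gripper": 0.6, "offset": [-0.01, 0.03, 0], "rotation": [0, 0, 0]},
  {"gripper": 0.6, "offset": [0, 0.03, 0], "rotation": [0, 0, 0]},
  {"gripper": 0.6, "offset": [0, 0, 0.04], "rotation": [0, 0, 0]},
  {"gripper": 0.6, "offset": [0, 0, 0.035], "rotation": [0, 0, 0]},
  {"gripper": 0.6, "offset": [0, 0, 0.015], "rotation": [0, 0, 0]},
  {"gripper": 0.6, "offset": [-0.02, 0, 0], "rotation": [0, 0, 0]},
  {"gripper": 0.6, "offset": [-0.012, 0, 0], "rotation": [0, 0, 0]},
  {"gripper": 0.6, "offset": [-0.005, 0, 0], "rotation": [0, 0, 0]},
  {"gripper": 0.6, "offset": [-0.003, 0, 0], "rotation": [0, 0, 0]},
  {"gripper": 0.6, "offset": [-0.002, 0, 0], "rotation": [0, 0, 0]},
])

```text
clock: 21.85
position: [0.5737, 0.1552, 0.1106]
ee_rot: [0.058, 0.998, 0.0, 0.0]
ft_force: [0.9, -0.5, 1.1]
grip_width: 0.597
grasp_force: 0.0
```

```bash
python3 st.py
```

```text
t 21.85 S [-0.0274  0.1217] z 0.1106 yaw y-axis err deg 0.03 tilt [0.0002 0.0004] F [ 0.9 -0.5  1.1] w 0.597
```

jog_arm([
  {"gripper": 0.6, "offset": [-0.001, 0, 0], "rotation": [0, 0, 0]},
  {"gripper": 0.6, "offset": [-0.001, 0, 0], "rotation": [0, 0, 0]},
])

```text
clock: 22.05
position: [0.5754, 0.155, 0.1105]
ee_rot: [0.058, 0.998, 0.0, -0.0]
ft_force: [-2.0, 0.7, 0.1]
grip_width: 0.603
grasp_force: 0.8
```

jog_arm([
  {"gripper": 0.6, "offset": [-0.001, 0, 0], "rotation": [0, 0, 0]},
  {"gripper": 0.6, "offset": [-0.001, 0, 0], "rotation": [0, 0, 0]},
])

```text
clock: 22.25
position: [0.5758, 0.1552, 0.1103]
ee_rot: [0.058, 0.998, 0.0, -0.002]
ft_force: [-13.9, 0.5, 9.8]
grip_width: 0.599
grasp_force: 7.1
```

```bash
python3 st.py
```

```text
t 22.25 S [-0.0253  0.122 ] z 0.1103 yaw y-axis err deg 0.09 tilt [-0.0037  0.0004] F [-13.9   0.5   9.8] w 0.599
```

The deep plate is home. Now the same touch on the low plate, then retreat.

jog_arm([
  {"gripper": 0.6, "offset": [0.008, 0, 0], "rotation": [0, 0, 0]},
  {"gripper": 0.6, "offset": [0.012, 0, 0], "rotation": [0, 0, 0]},
  {"gripper": 0.6, "offset": [0, -0.022, 0], "rotation": [0, 0, 0]},
  {"gripper": 0.6, "offset": [0, -0.022, 0], "rotation": [0, 0, 0]},
  {"gripper": 0.6, "offset": [0, -0.022, 0], "rotation": [0, 0, 0]},
  {"gripper": 0.6, "offset": [0, -0.02, 0.001], "rotation": [0, 0, 0]},
  {"gripper": 0.6, "offset": [-0.01, 0, 0], "rotation": [0, 0, 0]},
  {"gripper": 0.6, "offset": [-0.005, 0, 0], "rotation": [0, 0, 0]},
  {"gripper": 0.6, "offset": [-0.002, 0, 0], "rotation": [0, 0, 0]},
  {"gripper": 0.6, "offset": [-0.001, 0, 0], "rotation": [0, 0, 0]},
  {"gripper": 0.6, "offset": [-0.001, 0, 0], "rotation": [0, 0, 0]},
  {"gripper": 0.6, "offset": [-0.001, 0, 0], "rotation": [0, 0, 0]},
])

```text
clock: 23.45
position: [0.5653, 0.0707, 0.109]
ee_rot: [0.057, 0.998, 0.0, -0.003]
ft_force: [-17.0, 1.0, 13.3]
grip_width: 0.603
grasp_force: 8.5
```

```bash
python3 st.py
```

```text
t 23.45 S [-0.0259  0.0368] z 0.109 yaw y-axis err deg 0.13 tilt [-0.0053  0.0008] F [-17.    1.   13.3] w 0.603
```

jog_arm([
  {"gripper": 0.6, "offset": [0.008, 0, 0], "rotation": [0, 0, 0]},
  {"gripper": 0.6, "offset": [0.025, 0, 0], "rotation": [0, 0, 0]},
  {"gripper": 0.6, "offset": [0, 0, -0.045], "rotation": [0, 0, 0]},
  {"gripper": 0.6, "offset": [0, 0, -0.045], "rotation": [0, 0, 0]},
  {"gripper": 0.6, "offset": [0, 0, 0], "rotation": [0, 0, 0]},
])

```text
clock: 23.95
position: [0.5376, 0.0739, 0.2054]
ee_rot: [0.058, 0.998, 0.002, 0.005]
ft_force: [0.6, 0.8, 0.1]
grip_width: 0.601
grasp_force: 0.0
```

```bash
python3 -c "
from workcell import workorder;print(workorder.hand_in())"
```

```text
the job is handed in; nothing more can be done
None
```

I handed the job in at about 24 s; no pass or fail came back. Both plates read home and square against the ledge by touch, and I pushed the clamp bar up to them until it stalled at about 19 N, without touching any of the other things on the bench.

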